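Pack the painting kit and the bookbinding kit for the evening class

TASK

Make up the two class kits from the stock on the table: in the painting tray lay the blue and the yellow paint tube in the recesses marked with their own colour dot; in the bookbinding tray lay the bone folder in the long groove, stand the glue bottle upright in the round well and slip the tape roll flat down over the spindle. Leave the red tube where it lies.

Things in the scene. Friction and masses are not known exactly. Their poses are not given: they have to be found in the camera images.
- blue_tube: Paint tube with a blue band, one of several alike but for the band (white aluminium tube, screw cap), 26 x 98 x 20 mm, lying flat. Origin: centre of the underside; y runs along the tube towards the cap, z up (it may lean 0.17 rad). The tube is about 20 mm high near the cap and thins to a flat crimp at the other end; grip it across the 26 mm width near the middle.
- yellow_tube: Paint tube with a yellow band; otherwise like the blue one (same size, origin and axes).
- red_tube: Paint tube with a red band; same size, origin and axes. Not wanted: stays where it lies.
- bone_folder: Bone folder, a flat ivory-coloured creasing tool, 20 x 154 x 8 mm, lying flat. Origin: centre of the underside; y along its length, z up. Grip it across the 20 mm width at the middle.
- glue_bottle: White glue bottle with a red screw cap, standing upright: round body 29 mm in diameter and 65 mm high, cap 15 mm in diameter, 82 mm high in all. Origin: centre of the underside; z up.
- tape_roll: Roll of patterned paper tape (white with yellow fruit) lying flat, 52 mm in diameter, 27 mm high, core hole about 31 mm wide. Origin: centre of the underside, on the roll's axis; z up.
- ring_light: Black lamp, an obstacle that nothing is to be done with: its thin boom slopes over the far side of the work, from about x 0.51, y 0.56, 0.76 m above the table down to the ring head at x 0.65, y -0.28, 0.38 m up. Keep the arm and wrist on the robot's side of it or below it. Origin: a point of no use at its base.
- paint_tray: Painting tray, wood with grey insert, fixed, 170 (x) x 166 (y) mm; origin centre of underside, z up. Insert top 15 mm up, rim 20, recess floors 5. Tube recesses 44 (x) x 116 (y) mm centred at x -40 (blue dot at +y end) and x +40 (yellow dot), y 0. Finger trough, floor 5 mm, |y| < 22 mm, crosses tray and rims along x: close fingers along x there. Tubes may point either way.
- binding_tray: Bookbinding tray, wood and grey, fixed, 150 (x) x 220 (y) mm; origin centre of underside, z up. Insert top 15 mm up, rim 20, recess floors 5. Groove 36 (x) x 170 (y) mm centred at x -38, y 0; finger trough, floor 5, |y| < 22 mm, crosses tray and rims along x: close fingers along x there. Glue well 46 mm wide at x 33, y -58. Spindle 11 mm thick, top 43 mm up, at x 33, y 52; roll lies on insert.
Not all that is in view belongs to the job. Leave any purple look-alike of the glue_bottle alone.

How it is judged:
At the end, for the whole second after the job is handed in: Blue and yellow tube lie on the floor of their own dotted recess and the folder on that of the groove (13 mm across, 15 mm along); the glue bottle stands upright in the well and the roll lies flat on the insert round the spindle (12 mm); all at rest, the red tube not moved (x of blue_tube in the frame of paint_tray between -0.053 and -0.027 m and y of blue_tube in the frame of paint_tray between -0.015 and 0.015 m and z of each of blue_tube, yellow_tube in the frame of paint_tray below 0.009 m and angle between each of blue_tube, yellow_tube's own z axis and vertical below 0.35 rad and linear speed of each of blue_tube, yellow_tube, bone_folder, glue_bottle, tape_roll below 0.02 m/s and angle between the y axis of each of blue_tube, yellow_tube and the y axis of paint_tray, either way round below 0.3 rad and x of yellow_tube in the frame of paint_tray between 0.027 and 0.053 m and y of yellow_tube in the frame of paint_tray between -0.015 and 0.015 m and x of bone_folder in the frame of binding_tray between -0.051 and -0.025 m and y of bone_folder in the frame of binding_tray between -0.015 and 0.015 m and z of each of bone_folder, glue_bottle in the frame of binding_tray below 0.009 m and angle between each of bone_folder, glue_bottle, tape_roll's own z axis and vertical below 0.15 rad and angle between the y axis of bone_folder and the y axis of binding_tray, either way round below 0.3 rad and x of glue_bottle in the frame of binding_tray between 0.021 and 0.045 m and y of glue_bottle in the frame of binding_tray between -0.07 and -0.046 m and x of tape_roll in the frame of binding_tray between 0.021 and 0.045 m and y of tape_roll in the frame of binding_tray between 0.04 and 0.064 m and z of tape_roll in the frame of binding_tray below 0.019 m); the robot touches nothing.
It fails at once if the red tube is moved more than 25 mm from where it lay (distance of red_tube from where it was at the start of the episode above 0.025 m).
It also fails if it takes over 96 s, if anything falls off the work surface, if the arm or the gripper's body presses on something with over 40 N, if the wrist force passes 120 N, or if a joint passes its speed limit or range.

ROBOT

A 6-joint arm with a two-finger parallel gripper is mounted at the origin on a cart in front of the work surface, level with it; the furniture and walls round the work are solid. World frame = base frame: x ahead of the robot, y to its left, z up, the work surface at z = 0. Lengths are in m, angles in rad, forces in N, time in s.
With the tool pointing down it reaches from about 0.3 to 0.85 m from the base axis. Payload 5.4 kg.
Tool frame: the origin (TCP) lies midway between the tips of the shut fingers; the grasp point (between the pads) lies 19 mm behind it; z points along the fingers, y is the line along which they close (so a half turn about z gives the same grasp; the last joint's range is limited). The gripper opens to 85 mm and grips with 20 to 120 N. Pads are 22 mm wide; open, the fingers measure 114 mm over their backs; the gripper's body (76 mm by 85 mm) begins 54 mm behind the grasp point. The pads swing forward as they close: fully open they stand 13 mm farther back than shut.
Start: joints at [1.104, 0.158, 1.597, -0, 1.386, -0.21], TCP at [0.146, 0.556, 0.231] pointing down, gripper open.
Joint ranges: [-2.91, 2.91], [-0.94, 2.29], [0.18, 2.7], [-1.29, 4.43], [0.17, 2.64], [-3, 3]. Speed limits (rad/s): [2.57, 2.57, 3.14, 3.14, 3.14, 3.14].

INTERFACE

Orientations are given as a unit quaternion [x, y, z, w].
In Python, from station import env, read_camera, recognise, tip_of gives the robot as it stands.
- The arm moves only by the tool arm_command, never from a script. Its argument "rows" is a list of rows, each a list of 2 entries, a list of its own where there are three numbers: the shift along the world's x, y, z in cm, then the turn, a rotation vector about the world's x, y, z in rad. A call has 1 to 12 rows; each row is the pose to reach, as a shift and turn from the pose commanded when the call began; what a row does not reach only later rows make up. A row lasts 1/10 s, in which the tool goes at most 50 mm and 8.59 degrees, less where a joint would pass 70% of its speed; a pose out of reach is approached as far as the arm can. A call with a gripper value outside its range is refused whole. "grip" is the opening, from -1 (shut) to 1 (fully open), set as the call begins (left out, the last holds). The fingers move at their own pace and stop on an object; "force" is the grip in N (left out, the last holds). Time passes only in rows, so rows that repeat a pose let the fingers close. It gives the time, the measured TCP pose, the force, the opening and the grip force at its end, in the units of the state.
- env.observe(): the state, without advancing time (a new reading comes with each control period).
- read_camera(name): name is "scene" or "top"; returns a dict with "color" (480x640x3 uint8, red, green, blue), "depth" (480x640 float32, m along the optical axis (not along the pixel's ray), 0 where there is no reading), "fx", "fy", "cx", "cy" (pixels), "eye" and "attitude" of the camera in the world. Camera axes: x right, y up, looking along -z (the intrinsics and any distortion apply to the point x, -y, -z); pixel columns grow to the right and rows downward; lengths in m; the calibration is good to about 2 mm. A picture is of the moment at which its call begins.
- env.job_done(): hands the job in; it is judged then, once.
Trained networks look in the newest picture that a camera, given by its name, has taken for a name from the list of things; names that differ only in an ending like _2 or _b are one class to them, and where a whole thing is asked for, a point or a joint stands for the part that bears it (a point fixed in the world has none). Each returns a list of dicts, best first, with "conf" (0 to 1); they miss things now and then, are a little off and sometimes report something else, mostly with a low value. They report only what shows in the picture. A call takes as long as a camera call. They do not tell look-alikes from the thing itself.
- recognise(camera, thing): "position" ([x, y, z] in m, in the coordinates of the camera as it stood for that picture, good to about 4 mm: the middle of the surface that is visible of it).
- tip_of(camera, thing): "position" ([x, y, z] in m, in the coordinates of the camera as it stood for that picture, good to about 4 mm: a listed point, or the origin of a listed thing).
The state is a dict: "clock": time; "q": joint angles; "qd": joint speeds; "joint_torque": joint torques, N m; "position": TCP position; "eef_rot": TCP orientation; "ft_force": force on the tool from outside, world axes, zero at the start; "ft_torque": the same for the moment, N m; "finger_gap": finger opening in m; "gripper_force": force on a finger pad.
Only numpy, scipy, OpenCV 4.12 (cv2) and the standard library are available. Lean on these libraries where they do the work, as an engineer would, in place of code of your own. Each camera call takes 0.05 s, during which the arm holds its last target. There are 200 camera calls.

## Working session

There is one attempt and no reset: what is moved stays moved. The work goes in short steps, Python scripts to look and compute and a tool call to move; the robot and the scene stay as the last step left them, time stands still between calls to the robot, and variables do not carry over. Pictures are saved under pics/ and viewed, at most 14 in all, crops included, and the job is handed in when it is done.

Besides the shell and the picture viewer there is one more tool, called after "Emit:" by a JSON object that holds its "op" and its "data". arm_command: Moves the arm, as the interface text tells. Its arguments: {"type":"object","properties":{"rows":{"type":"array","items":{"type":"array"}},"grip":{"type":"number"},"force":{"type":"number"}},"required":["rows"]}

```bash
ls; mkdir -p pics; cat > h.py <<'E'
import numpy as np,cv2
from station import env, read_camera, recognise, tip_of
from scipy.spatial.transform import Rotation as R
def rot(c):
    a=np.array(c["attitude"]); return a if a.shape==(3,3) else R.from_quat(a).as_matrix()
def c2w(c,p): return rot(c)@np.array(p)+np.array(c["eye"])
def px2w(c,u,v,d=None):
    if d is None: d=c["depth"][int(v),int(u)]
    return c2w(c,[(u-c["cx"])/c["fx"]*d,-(v-c["cy"])/c["fy"]*d,-d])
def w2px(c,p):
    q=rot(c).T@(np.array(p)-np.array(c["eye"])); return c["cx"]-c["fx"]*q[0]/q[2], c["cy"]+c["fy"]*q[1]/q[2]
def cloud(c):
    v,u=np.mgrid[:480,:640]; d=c["depth"]
    P=np.stack([(u-c["cx"])/c["fx"]*d,-(v-c["cy"])/c["fy"]*d,-d],-1)
    W=P@rot(c).T+np.array(c["eye"]); W[d==0]=np.nan; return W
E
python3 - <<'E'
from h import *
for n in("top","scene"):
    c=read_camera(n); cv2.imwrite(f"pics/{n}0.png",c["color"][:,:,::-1])
    print(n,{k:c[k] for k in c if k not in("color","depth")})
    for t in "blue_tube yellow_tube red_tube bone_folder glue_bottle tape_roll paint_tray binding_tray".split():
        for f in (recognise,tip_of):
            for r in f(n,t)[:4]:
                w=c2w(c,r["position"]); print(t,f.__name__,np.round(w,3),np.round(w2px(c,w)),round(r["conf"],2))
print(env.observe())
E
```

```text
pics
top {'fx': 562.1499291619551, 'fy': 562.1499291619551, 'cx': 318.8427486666881, 'cy': 238.04320919186233, 'eye': array([0.31570992, 0.04931305, 1.21754625]), 'attitude': array([ 0.06112676, -0.05708878, -0.70322417,  0.70603127])}
blue_tube call [ 0.497 -0.03   0.017] [359. 248.] 0.97
yellow_tube call [0.49  0.09  0.014] [304. 251.] 0.68
yellow_tube call [ 0.494  0.093 -0.004] [302. 251.] 0.7
red_tube call [ 0.427 -0.018  0.002] [353. 281.] 0.92
bone_folder call [0.408 0.135 0.011] [282. 289.] 0.56
bone_folder call [ 0.41   0.134 -0.001] [283. 289.] 0.57
glue_bottle call [0.409 0.234 0.058] [233. 287.] 0.74
glue_bottle call [0.358 0.283 0.06 ] [208. 312.] 0.64
glue_bottle call [0.358 0.288 0.002] [211. 312.] 0.74
tape_roll call [0.413 0.36  0.021] [176. 286.] 0.7
tape_roll call [ 0.415  0.36  -0.004] [179. 286.] 0.68
paint_tray call [0.56  0.303 0.015] [206. 219.] 0.68
paint_tray call [0.561 0.302 0.   ] [208. 220.] 0.73
binding_tray call [ 0.431 -0.228  0.013] [451. 279.] 0.9
binding_tray call [ 0.437 -0.228 -0.003] [450. 277.] 0.81
scene {'fx': 588.7933495845494, 'fy': 588.793
[... 1108 characters left out ...]
228.] 0.67
{'clock': 1.7, 'q': array([ 1.10389440e+00,  1.58399603e-01,  1.59700412e+00, -9.28654907e-06,
        1.38617340e+00, -2.10081288e-01]), 'qd': array([-0.00042892,  0.00103219, -0.00118915,  0.00060386, -0.00164751,
       -0.0006171 ]), 'joint_torque': array([ 2.13571739e-04, -3.96003842e+01, -3.31695592e+01, -1.46433308e-04,
        6.44974734e-04,  7.25372402e-07]), 'position': array([0.14606172, 0.5561282 , 0.2312973 ]), 'eef_rot': array([1.28056867e-01, 9.91766827e-01, 5.80665494e-06, 6.88312810e-06]), 'ft_force': array([-0.60916718, -0.09544829,  0.22007749]), 'ft_torque': array([-0.06158828,  0.03001177, -0.00202673]), 'gripper_force': 0.0, 'finger_gap': 0.0854145708177845}
```

```bash
python3 - <<'E'
import cv2
a=cv2.imread("pics/top0.png"); cv2.imwrite("pics/top0c.png",cv2.resize(a[180:345,140:510],None,fx=2.16,fy=2.16,interpolation=cv2.INTER_CUBIC))
E
```

```text
(no output)
```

View pics/top0.png

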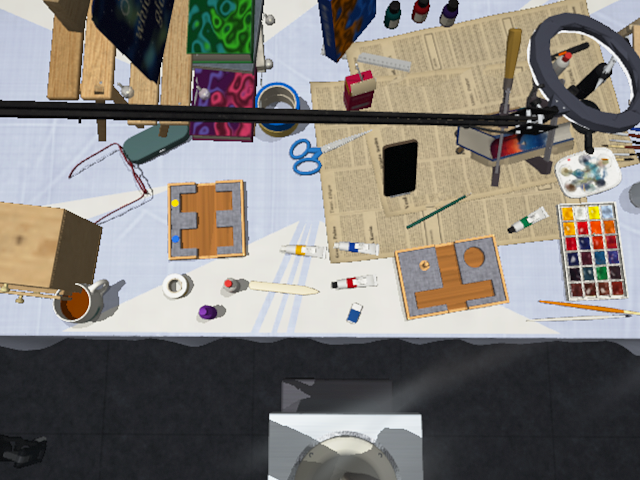

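View pics/top0c.png

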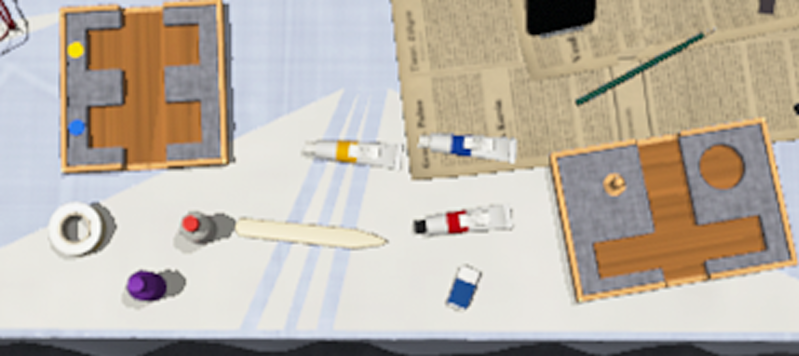

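View pics/scene0.png

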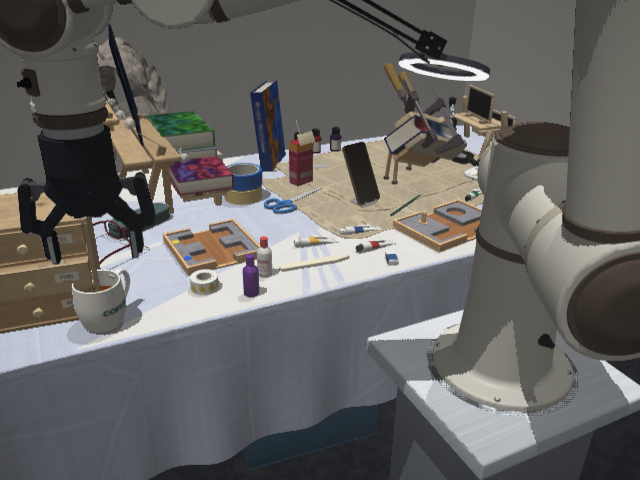

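```bash
cat > seg.py <<'E'
from h import *
def seg(c,box,zmin=.003,zmax=.2,xyzr=False):
    W=cloud(c); u0,v0,u1,v1=box
    m=np.zeros((480,640),bool); m[v0:v1,u0:u1]=1
    m&=(W[...,2]>zmin)&(W[...,2]<zmax)
    n,l,s,_=cv2.connectedComponentsWithStats(m.astype(np.uint8))
    k=1+np.argmax(s[1:,4]); return W[l==k]
def rect(P):
    (cx,cy),(w,h),a=cv2.minAreaRect((P[:,:2]*1000).astype(np.float32))
    if w>h: a-=90; w,h=h,w
    a=(a+90)%180-90
    return f"c=({cx:.1f},{cy:.1f}) w={w:.1f} h={h:.1f} yaw(y-axis)={a:.1f} zmax={np.percentile(P[:,2],98)*1000:.1f} mean={np.round(P.mean(0)*1000,1)} n={len(P)}"
E
python3 - <<'E'
from seg import *
c=read_camera("top"); W=cloud(c)
t=W[320:330,240:300,2]; print("table z",np.nanmedian(t),np.nanstd(t), np.nanmedian(W[262:275,260:330,2]))
for n,b,z in [("yel",(272,236,329,266),.005),("blue",(326,236,388,262),.005),("red",(325,268,385,296),.005),("folder",(240,275,330,303),.003),("glue",(218,270,245,298),.005),("purple",(194,300,220,326),.005),("roll",(155,268,195,304),.005),("ptray",(155,170,260,270),.010),("btray",(388,225,520,330),.010)]:
    P=seg(c,b,z); print(n,rect(P))
    if n=="glue" or n=="purple": 
        T=P[P[:,2]>.07]; print("  cap",T.mean(0),len(T))
    if n=="roll": 
        T=P[P[:,2]>.02]; print("  top",rect(T))
E
```

```text
table z 3.893565487889106e-05 0.002371065075435361 0.00022210456288185298
yel c=(494.1,98.2) w=25.4 h=84.9 yaw(y-axis)=-4.9 zmax=20.7 mean=[492.2  96.4  13.6] n=366
blue c=(492.6,-15.2) w=43.1 h=108.1 yaw(y-axis)=2.6 zmax=20.3 mean=[494.7 -11.   11.8] n=523
red c=(422.7,-14.6) w=23.7 h=90.1 yaw(y-axis)=7.2 zmax=20.5 mean=[422.3 -14.5  13. ] n=378
folder c=(409.8,133.7) w=22.0 h=152.1 yaw(y-axis)=-4.4 zmax=13.1 mean=[410.1 137.4   8. ] n=581
glue c=(413.4,240.9) w=28.1 h=28.3 yaw(y-axis)=89.1 zmax=85.1 mean=[411.7 237.5  56.7] n=202
  cap [0.41374306 0.24077418 0.08097963] 50
purple c=(355.8,292.8) w=28.1 h=39.3 yaw(y-axis)=12.4 zmax=84.5 mean=[356.1 285.2  54.9] n=215
  cap [0.35691791 0.28901981 0.08054697] 52
roll c=(412.9,363.3) w=51.2 h=51.6 yaw(y-axis)=1.2 zmax=31.1 mean=[412.7 362.   24.5] n=442
  top c=(412.8,363.5) w=50.9 h=51.4 yaw(y-axis)=-1.0 zmax=31.1 mean=[413.  363.1  26.5] n=377
ptray c=(556.1,357.1) w=63.4 h=171.1 yaw(y-axis)=-87.3 zmax=23.0 mean=[555.7 361.9  16.2] n=1557
btray c=(425.4,-161.6) w=91.7 h=150.1 yaw(y-axis)=-80.4 zmax=23.7 mean=[ 431.3 -156.4   16.1] n=2373
```

```bash
python3 - <<'E'
from seg import *
cs=[read_camera("top") for _ in range(6)]
c=dict(cs[0]); d=np.array([k["depth"] for k in cs]); d[d==0]=np.nan; c["depth"]=np.nan_to_num(np.nanmedian(d,0)); np.save("pics/d.npy",c["depth"])
W=cloud(c); print("table std",np.nanstd(W[320:330,240:300,2]))
for n,b,z in [("yel",(272,236,329,266),.005),("blue",(326,236,388,262),.006),("red",(325,268,385,296),.005),("folder",(240,275,330,303),.0035),("eraser",(340,300,370,326),.004)]:
    P=seg(c,b,z); print(n,rect(P))
    q=P[:,:2]-P[:,:2].mean(0); yb=np.arange(P[:,1].min(),P[:,1].max(),.012)
    if n!="eraser":
      for y in yb:
        s=P[(P[:,1]>=y)&(P[:,1]<y+.012)]
        if len(s)>3: print("   y%.0f x %.0f..%.0f zmax %.0f n%d"%(y*1e3+6,s[:,0].min()*1e3,s[:,0].max()*1e3,s[:,2].max()*1e3,len(s)))
for n,b,dims in [("ptray",(155,170,260,270),(.17,.166)),("btray",(388,225,520,330),(.15,.22))]:
    u0,v0,u1,v1=b; P=W[v0:v1,u0:u1].reshape(-1,3); P=P[(P[:,2]>.010)&(P[:,2]<.027)]; 
    # largest cluster incl. gaps
    print(n,rect(P))
    from scipy.optimize import minimize
    # wood rim/insert model: maximise points inside rect, minimise soft
    hx,hy=dims[0]/2,dims[1]/2
    def f(p):
        cs_,sn=np.cos(p[2]),np.sin(p[2]); q=P[:,:2]-p[:2]; x=q@[cs_,sn]; y=q@[-sn,cs_]
        ex=np.maximum(abs(x)-hx,0); ey=np.maximum(abs(y)-hy,0); return np.minimum(ex+ey,.006).sum()
    best=min((minimize(f,[*P[:,:2].mean(0),a],method="Nelder-Mead",options=dict(initial_simplex=[[*P[:,:2].mean(0),a],[P[:,0].mean()+.01,P[:,1].mean(),a],[P[:,0].mean(),P[:,1].mean()+.01,a],[*P[:,:2].mean(0),a+.1]])) for a in(-.15,-.05,.05,.15)),key=lambda r:r.fun)
    print(best.x,best.fun,len(P))
E
```

```text
table std 0.001143685032344977
yel c=(493.7,96.0) w=23.5 h=89.0 yaw(y-axis)=-6.0 zmax=19.4 mean=[492.2  95.5  13.4] n=372
   y58 x 479..501 zmax 9 n34
   y70 x 479..503 zmax 17 n64
   y82 x 480..502 zmax 19 n54
   y94 x 482..502 zmax 20 n60
   y106 x 483..504 zmax 17 n51
   y118 x 484..504 zmax 20 n57
   y130 x 486..504 zmax 21 n36
   y142 x 490..501 zmax 20 n16
blue c=(494.7,-15.4) w=39.2 h=105.6 yaw(y-axis)=8.6 zmax=18.9 mean=[495.6 -13.1  12.5] n=460
   y-64 x 483..503 zmax 10 n27
   y-52 x 485..507 zmax 16 n50
   y-40 x 487..510 zmax 18 n60
   y-28 x 487..510 zmax 19 n52
   y-16 x 489..509 zmax 20 n58
   y-4 x 491..511 zmax 19 n52
   y8 x 493..510 zmax 20 n52
   y20 x 469..509 zmax 17 n57
   y32 x 469..501 zmax 14 n52
red c=(422.7,-14.1) w=23.3 h=88.9 yaw(y-axis)=7.7 zmax=18.9 mean=[422.6 -15.8  12.8] n=393
   y-52 x 416..440 zmax 8 n49
   y-40 x 416..438 zmax 17 n59
   y-28 x 413..435 zmax 19 n61
   y-16 x 411..433 zmax 19 n61
   y-4 x 411..433 zmax 18 n52
   y8 x 411..431 zmax 20 n56
   y20 x 409..428 zmax 20 n39
   y32 x 411..424 zmax 17 n16
folder c=(409.9,133.3) w=19.6 h=151
[... 178 characters left out ...]
n54
   y112 x 398..417 zmax 10 n47
   y124 x 400..417 zmax 10 n54
   y136 x 400..420 zmax 10 n52
   y148 x 402..420 zmax 10 n46
   y160 x 404..422 zmax 11 n54
   y172 x 404..422 zmax 11 n42
   y184 x 406..424 zmax 11 n54
   y196 x 408..426 zmax 11 n44
   y208 x 409..426 zmax 10 n20
eraser c=(357.4,-18.5) w=20.4 h=41.7 yaw(y-axis)=68.4 zmax=14.6 mean=[357.4 -18.4  12. ] n=191
ptray c=(559.2,304.3) w=166.5 h=170.3 yaw(y-axis)=-86.6 zmax=21.3 mean=[558.9 304.8  16.1] n=3106
[0.55921012 0.30420493 0.05819025] 0.0014524227732906902 3106
btray c=(447.7,-253.6) w=163.2 h=279.8 yaw(y-axis)=10.0 zmax=21.0 mean=[ 442.3 -223.8   15.7] n=4578
[ 0.43623764 -0.22555417  0.17203758] 0.5113796251241824 4578
```

Candidates (top-view pixels):
- **Glue:** white bottle with red cap at (230,285). The purple one at (208,312) is the look-alike.
- **Tubes:** yellow (303,251), blue (357,248), red (352,283), green (528,222). The blue/white block at (355,312) is an eraser.
- **Tape:** fruit roll at (175,286). The large blue roll at (278,105) isn't it.
- **Folder:** ivory tool at (284,288), not the ruler at (383,62).

The close crop confirms the choices. I'll start with the roll.

Emit:
{"op": "arm_command", "data": {"rows": [[[26.7, -19.3, -11.0], [0, 0, -1.314]], [[26.7, -19.3, -11.0], [0, 0, -1.314]], [[26.7, -19.3, -11.0], [0, 0, -1.314]], [[26.7, -19.3, -11.0], [0, 0, -1.314]], [[26.7, -19.3, -11.0], [0, 0, -1.314]], [[26.7, -19.3, -11.0], [0, 0, -1.314]], [[26.7, -19.3, -11.0], [0, 0, -1.314]], [[26.7, -19.3, -11.0], [0, 0, -1.314]], [[26.7, -19.3, -11.0], [0, 0, -1.314]], [[26.7, -19.3, -11.0], [0, 0, -1.314]], [[26.7, -19.3, -11.0], [0, 0, -1.314]], [[26.7, -19.3, -11.0], [0, 0, -1.314]]], "grip": 1, "force": 30}}

```text
clock: 3.25
position: [0.4129, 0.3634, 0.1215]
eef_rot: [0.706, 0.708, 0.0, 0.0]
ft_force: [0.1, 0.4, 0.3]
finger_gap: 0.0853
gripper_force: 0.0
```

Emit:
{"op": "arm_command", "data": {"rows": [[[0, 0, -5], [0, 0, 0]], [[0, 0, -9], [0, 0, 0]], [[0, 0, -10.5], [0, 0, 0]], [[0, 0, -11.3], [0, 0, 0]], [[0, 0, -11.3], [0, 0, 0]]]}}

```text
clock: 3.75
position: [0.4133, 0.3634, 0.0086]
eef_rot: [0.707, 0.707, 0.0, 0.0]
ft_force: [0.1, -0.0, -0.7]
finger_gap: 0.0852
gripper_force: 0.0
```

Emit:
{"op": "arm_command", "data": {"rows": [[[0, 0, 0], [0, 0, 0]], [[0, 0, 0], [0, 0, 0]], [[0, 0, 0], [0, 0, 0]], [[0, 0, 0], [0, 0, 0]], [[0, 0, 0], [0, 0, 0]], [[0, 0, 0], [0, 0, 0]], [[0, 0, 0], [0, 0, 0]], [[0, 0, 0], [0, 0, 0]]], "grip": -1}}

```text
clock: 4.55
position: [0.4145, 0.3639, 0.0103]
eef_rot: [0.707, 0.707, 0.002, 0.0]
ft_force: [-0.6, -0.3, 6.7]
finger_gap: 0.0509
gripper_force: 30.8
```

Emit:
{"op": "arm_command", "data": {"rows": [[[0, 0, 4], [0, 0, 0]], [[0, 0, 9], [0, 0, 0]], [[0, 0, 9], [0, 0, 0]], [[0, 0, 9], [0, 0, 0]]]}}

```text
clock: 4.95
position: [0.4144, 0.3639, 0.1005]
eef_rot: [0.707, 0.707, 0.002, 0.001]
ft_force: [-0.3, -1.0, -0.8]
finger_gap: 0.0508
gripper_force: 32.2
```

```bash
python3 - <<'E'
from seg import *
c=read_camera("top"); d0=c["depth"].copy(); c["depth"]=np.load("pics/d.npy"); W=cloud(c)
P=W[250:280,410:440].reshape(-1,3); S=P[(P[:,2]>.030)&(P[:,2]<.06)]; print("spindle",S.mean(0),S[:,2].max(),len(S),S[:,:2].min(0),S[:,:2].max(0))
P=W[244:272,458:488].reshape(-1,3); S=P[P[:,2]<.010]; print("well",S.mean(0),rect(S))
# green spots: groove
W2=W[225:325,390:515].reshape(-1,3)
p=np.array([.4362,-.2256]);a=.172; q=W2[:,:2]-p; x=q@[np.cos(a),np.sin(a)]; y=q@[-np.sin(a),np.cos(a)]
for nm,mk in [("groove",(abs(x+.038)<.027)&(abs(y)>.03)&(abs(y)<.075)),]:
    f=mk&(W2[:,2]<.010); print(nm,"x",x[f].min(),x[f].max(),np.percentile(x[f],[2,98]))
f=(abs(x+.038)<.010)&(abs(y)<.1)&(W2[:,2]<.010); print("groove y",np.percentile(y[f],[1,99]))
print(env.observe()["finger_gap"], env.observe()["position"])
E
```

```text
spindle [ 0.45915911 -0.16806376  0.03931369] 0.04384408381473137 25 [ 0.45447397 -0.17379669] [ 0.46417297 -0.16365869]
well [ 0.47904498 -0.27832608  0.00520815] c=(477.4,-269.8) w=44.8 h=61.5 yaw(y-axis)=13.0 zmax=8.8 mean=[ 479.  -278.3    5.2] n=348
groove x -0.0559048426045847 -0.019888743754538418 [-0.05521609 -0.02060581]
groove y [-0.08449383  0.08141373]
0.05083517191645405 [0.41303845 0.36310662 0.09850862]
```

Emit:
{"op": "arm_command", "data": {"rows": [[[0, -3, 4], [0, 0, 0]], [[0.5, -8, 4], [0, 0, 0]], [[1, -13, 4], [0, 0, 0]], [[1.5, -18, 4], [0, 0, 0]], [[2, -23, 4], [0, 0, 0]], [[2.5, -28, 4], [0, 0, 0]], [[3, -33, 4], [0, 0, 0]], [[3.5, -38, 4], [0, 0, 0]], [[4, -43, 4], [0, 0, 0]], [[4.4, -48, 2], [0, 0, 0]], [[4.65, -52, 0], [0, 0, 0]], [[4.65, -53.1, 0], [0, 0, 0]]]}}

```text
clock: 6.2
position: [0.4567, -0.1701, 0.094]
eef_rot: [0.709, 0.706, -0.001, -0.003]
ft_force: [-0.2, 1.0, -0.9]
finger_gap: 0.0506
gripper_force: 32.2
```

Emit:
{"op": "arm_command", "data": {"rows": [[[0, 0, 0], [0, 0, 0]], [[0, 0, 0], [0, 0, 0]]]}}

```text
clock: 6.4
position: [0.4591, -0.1667, 0.0977]
eef_rot: [0.707, 0.707, 0.0, -0.001]
ft_force: [0.3, 0.2, 0.2]
finger_gap: 0.0507
gripper_force: 32.2
```

```bash
python3 - <<'E'
from seg import *
c=read_camera("scene"); print(env.observe()["position"],env.observe()["finger_gap"])
u,v=map(int,w2px(c,[.459,-.168,.08])); print(u,v)
cv2.imwrite("pics/s1.png",cv2.resize(c["color"][v-90:v+90,u-110:u+110,::-1],None,fx=3,fy=3,interpolation=cv2.INTER_CUBIC))
E
```

```text
[ 0.45939843 -0.16646645  0.09812059] 0.05071607029237946
425 194
```

View pics/s1.png

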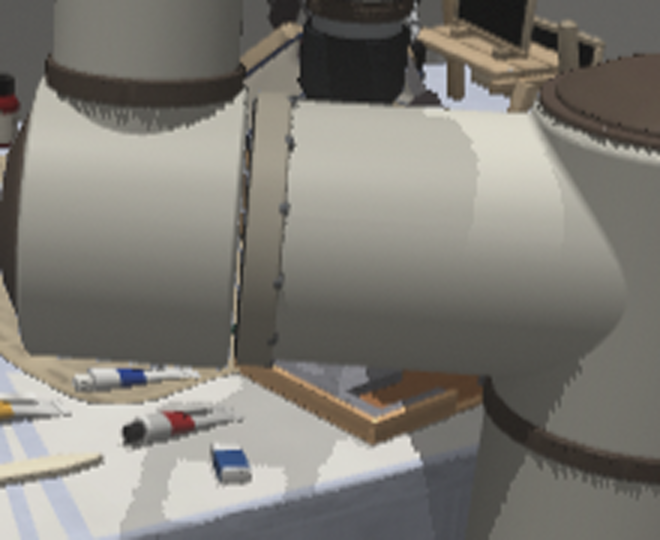

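The scene view is blocked by the arm, but the gap is still 51 mm, so the roll is held. I'll lower it over the spindle.

Emit:
{"op": "arm_command", "data": {"rows": [[[0, -0.15, -2.5], [0, 0, 0]], [[0, -0.15, -4.5], [0, 0, 0]], [[0, -0.15, -6], [0, 0, 0]], [[0, -0.15, -7], [0, 0, 0]], [[0, -0.15, -7.2], [0, 0, 0]], [[0, -0.15, -7.2], [0, 0, 0]], [[0, -0.15, -7.2], [0, 0, 0]]]}}

```text
clock: 7.15
position: [0.4603, -0.1696, 0.0273]
eef_rot: [0.707, 0.707, 0.0, 0.001]
ft_force: [-0.9, -0.6, -0.6]
finger_gap: 0.0508
gripper_force: 32.2
```

Emit:
{"op": "arm_command", "data": {"rows": [[[0, 0, 0], [0, 0, 0]], [[0, 0, 0], [0, 0, 0]], [[0, 0, 0], [0, 0, 0]], [[0, 0, 0], [0, 0, 0]], [[0, 0, 0], [0, 0, 0]], [[0, 0, 3], [0, 0, 0]], [[0, 0, 7], [0, 0, 0]], [[0, 0, 7], [0, 0, 0]]], "grip": 1}}

```text
clock: 7.95
position: [0.4631, -0.1717, 0.1017]
eef_rot: [0.707, 0.707, 0.001, 0.005]
ft_force: [0.7, -1.0, 0.8]
finger_gap: 0.0852
gripper_force: 0.0
```

Emit:
{"op": "arm_command", "data": {"rows": [[[1, 4, 0], [0, 0, -0.09]], [[2, 9, 0], [0, 0, -0.09]], [[4, 13, -2], [0, 0, -0.09]], [[4, 14.2, -4], [0, 0, -0.09]], [[4, 14.2, -4], [0, 0, -0.09]], [[4, 14.2, -4], [0, 0, -0.09]], [[4, 14.2, -4], [0, 0, -0.09]], [[4, 14.2, -4], [0, 0, -0.09]]], "grip": 0.18}}

```text
clock: 8.75
position: [0.5004, -0.0287, 0.0574]
eef_rot: [0.739, 0.674, 0.0, 0.001]
ft_force: [-1.2, 0.1, 0.1]
finger_gap: 0.0501
gripper_force: 0.0
```

```bash
python3 - <<'E'
from seg import *
c=read_camera("top")
for _ in range(3):
    read_camera("scene"); o=env.observe(); print(o["position"],o["eef_rot"],o["finger_gap"])
P=seg(c,(405,245,450,290),.025,.06); print("roll",rect(P))
E
```

```text
[ 0.50013114 -0.02841177  0.05716022] [7.38695581e-01 6.74038667e-01 4.03122650e-04 7.42512972e-04] 0.05066453463619376
[ 0.49997904 -0.0282021   0.05697365] [7.38611269e-01 6.74131273e-01 3.21564273e-04 5.62184896e-04] 0.050359500719023245
[ 0.49985932 -0.0279939   0.05680734] [7.38494248e-01 6.74259610e-01 2.35875239e-04 4.10212229e-04] 0.05028740802185509
roll c=(459.1,-169.1) w=51.7 h=51.8 yaw(y-axis)=-24.3 zmax=45.9 mean=[ 458.9 -168.6   40. ] n=405
```

Emit:
{"op": "arm_command", "data": {"rows": [[[0, 0, -2.5], [0, 0, 0]], [[0, 0, -4.5], [0, 0, 0]], [[0, 0, -5.3], [0, 0, 0]], [[0, 0, -5.3], [0, 0, 0]], [[0, 0, -5.3], [0, 0, 0]]]}}

```text
clock: 9.45
position: [0.5002, -0.0276, 0.004]
eef_rot: [0.738, 0.675, 0.0, 0.0]
ft_force: [-0.8, -0.7, 0.4]
finger_gap: 0.0502
gripper_force: 0.0
```

Emit:
{"op": "arm_command", "data": {"rows": [[[0, 0, 0], [0, 0, 0]], [[0, 0, 0], [0, 0, 0]], [[0, 0, 0], [0, 0, 0]], [[0, 0, 0], [0, 0, 0]], [[0, 0, 0], [0, 0, 0]], [[0, 0, 0], [0, 0, 0]]], "grip": -1}}

```text
clock: 10.05
position: [0.5004, -0.0276, 0.0044]
eef_rot: [0.738, 0.675, 0.0, 0.001]
ft_force: [-1.9, 0.0, 5.2]
finger_gap: 0.0212
gripper_force: 29.5
```

Emit:
{"op": "arm_command", "data": {"rows": [[[0, 0, 3], [0, 0, 0]], [[0, 0, 7], [0, 0, 0]], [[0, 0, 8], [0, 0, 0]], [[0, 0, 8], [0, 0, 0]], [[0, 0, 8], [0, 0, 0]]]}}

```text
clock: 10.55
position: [0.4988, -0.0272, 0.0824]
eef_rot: [0.738, 0.675, -0.0, -0.001]
ft_force: [0.1, 0.2, -0.3]
finger_gap: 0.0212
gripper_force: 29.7
```

Emit:
{"op": "arm_command", "data": {"rows": [[[0.3, 4, 0], [0, 0, 0.15]], [[0.6, 8.5, 0], [0, 0, 0.15]], [[0.9, 13, 0], [0, 0, 0.15]], [[1.2, 17.5, 0], [0, 0, 0.15]], [[1.5, 22, 0], [0, 0, 0.15]], [[1.8, 26, 0], [0, 0, 0.15]], [[2, 30, 0], [0, 0, 0.15]], [[2, 32.3, -2], [0, 0, 0.15]], [[2, 32.8, -3], [0, 0, 0.15]], [[2, 32.8, -3], [0, 0, 0.15]], [[2, 32.8, -3], [0, 0, 0.15]], [[2, 32.8, -3], [0, 0, 0.15]]]}}

```text
clock: 11.75
position: [0.5201, 0.2995, 0.0537]
eef_rot: [0.686, 0.727, 0.0, 0.0]
ft_force: [0.0, 0.3, -0.0]
finger_gap: 0.0211
gripper_force: 29.7
```

```bash
python3 - <<'E'
from seg import *
c=read_camera("scene");o=env.observe(); print(o["position"],o["eef_rot"],o["finger_gap"])
u,v=map(int,w2px(c,[.52,.30,.05])); print(u,v)
cv2.imwrite("pics/s2.png",cv2.resize(c["color"][v-60:v+60,u-80:u+80,::-1],None,fx=4,fy=4,interpolation=cv2.INTER_CUBIC))
E
```

```text
[0.52026698 0.29961972 0.05395378] [6.86133978e-01 7.27475047e-01 3.67417891e-04 2.90562435e-04] 0.0208738390258736
217 234
```

View pics/s2.png

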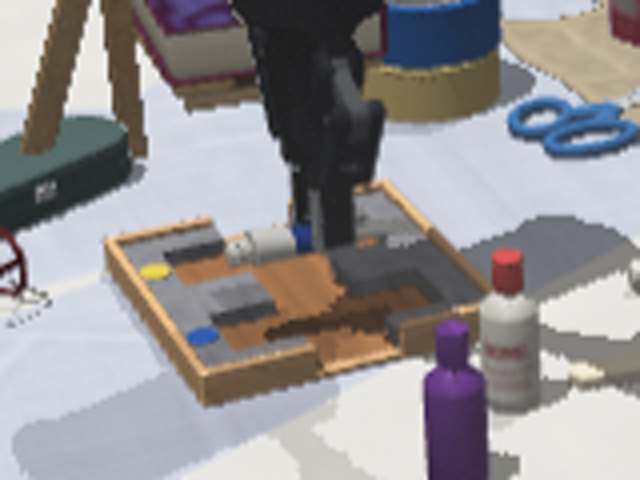

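Tube with the blue band is held level, its cap toward the dot end, above the blue recess (dot at 203,336). I'll lower it.

Emit:
{"op": "arm_command", "data": {"rows": [[[-0.1, 0.1, -2], [0, 0, 0]], [[-0.1, 0.1, -3.5], [0, 0, 0]], [[-0.1, 0.1, -4.3], [0, 0, 0]], [[-0.1, 0.1, -4.3], [0, 0, 0]], [[-0.1, 0.1, -4.3], [0, 0, 0]]]}}

```text
clock: 12.3
position: [0.5187, 0.3015, 0.0103]
eef_rot: [0.686, 0.728, 0.0, 0.0]
ft_force: [0.3, -0.8, 0.6]
finger_gap: 0.021
gripper_force: 32.8
```

Emit:
{"op": "arm_command", "data": {"rows": [[[0, 0, 0], [0, 0, 0]], [[0, 0, 0], [0, 0, 0]], [[0, 0, 0], [0, 0, 0]], [[0, 0, 0], [0, 0, 0]], [[0, 0, 3], [0, 0, 0]], [[0, 0, 7], [0, 0, 0]], [[0, 0, 7], [0, 0, 0]], [[0, 0, 7], [0, 0, 0]]], "grip": 0.1}}

```text
clock: 13.1
position: [0.5195, 0.302, 0.0817]
eef_rot: [0.686, 0.728, 0.001, 0.001]
ft_force: [-0.1, 0.1, -0.5]
finger_gap: 0.0471
gripper_force: 0.0
```

Emit:
{"op": "arm_command", "data": {"rows": [[[-0.5, -4.5, 0], [0, 0, -0.145]], [[-1, -9, 0], [0, 0, -0.145]], [[-1.5, -13, 0], [0, 0, -0.145]], [[-2, -17, 0], [0, 0, -0.145]], [[-2.6, -20, -1], [0, 0, -0.145]], [[-2.6, -20.5, -3], [0, 0, -0.145]], [[-2.6, -20.5, -4], [0, 0, -0.145]], [[-2.6, -20.5, -4], [0, 0, -0.145]], [[-2.6, -20.5, -4], [0, 0, -0.145]]], "grip": 0.18}}

```text
clock: 14.0
position: [0.4922, 0.0973, 0.0399]
eef_rot: [0.736, 0.677, -0.0, -0.0]
ft_force: [0.2, 0.1, -0.5]
finger_gap: 0.0508
gripper_force: 0.0
```

```bash
python3 - <<'E'
from seg import *
c=read_camera("top");o=env.observe(); print(o["position"],o["eef_rot"],o["finger_gap"])
W=cloud(c); p=np.array([.5592,.3042]);a=.0582; q=W[...,:2]-p; x=q@[np.cos(a),np.sin(a)]; y=q@[-np.sin(a),np.cos(a)]
col=c["color"].astype(int); b=(col[...,2]-col[...,0]>60)&(abs(x)<.08)&(abs(y)<.06); print("blue band",x[b].mean(),y[b].mean(),b.sum(),W[b][:,2].mean())
m=(abs(x+.04)<.021)&(abs(y)<.057)&(W[...,2]>.012); print("tube x",np.percentile(x[m],[2,98]),"y",np.percentile(y[m],[1,99]),"z",np.percentile(W[m][:,2],98))
u,v=map(int,w2px(c,[.52,.25,.0]))
cv2.imwrite("pics/t2.png",cv2.resize(c["color"][v-60:v+60,u-70:u+90,::-1],None,fx=4,fy=4,interpolation=cv2.INTER_CUBIC))
E
```

```text
[0.49283266 0.09732663 0.04054602] [7.36107766e-01 6.76864339e-01 1.37385076e-04 6.97609292e-05] 0.05047420004554561
blue band -0.043100487088311615 0.012139566330637725 61 0.018249733531224367
tube x [-0.0535316  -0.03124811] y [-0.04141375  0.05092823] z 0.0255895584375662
```

View pics/t2.png

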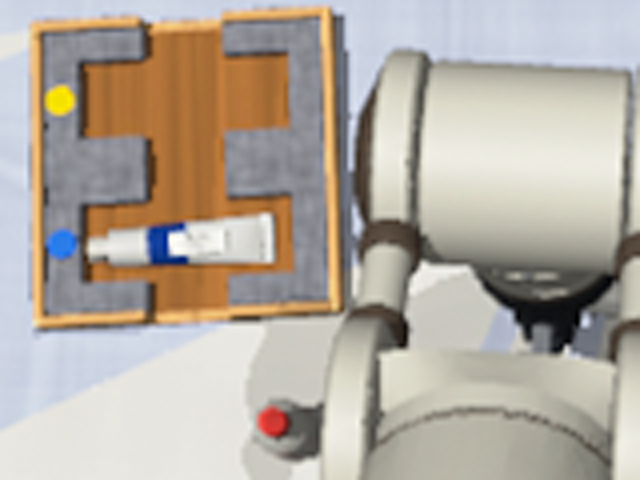

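Blue tube is in its recess (crop 88–273, 245), about 3 mm off centre, which is within tolerance. The gripper is now over the yellow one.

Emit:
{"op": "arm_command", "data": {"rows": [[[0, 0, -2], [0, 0, 0]], [[0, 0, -3.2], [0, 0, 0]], [[0, 0, -3.6], [0, 0, 0]], [[0, 0, -3.6], [0, 0, 0]]]}}

```text
clock: 14.45
position: [0.4921, 0.0969, 0.0039]
eef_rot: [0.736, 0.677, -0.0, -0.0]
ft_force: [-0.4, -0.0, 0.2]
finger_gap: 0.0499
gripper_force: 0.0
```

Emit:
{"op": "arm_command", "data": {"rows": [[[0, 0, 0], [0, 0, 0]], [[0, 0, 0], [0, 0, 0]], [[0, 0, 0], [0, 0, 0]], [[0, 0, 0], [0, 0, 0]], [[0, 0, 0], [0, 0, 0]], [[0, 0, 0], [0, 0, 0]]], "grip": -1}}

```text
clock: 15.05
position: [0.4933, 0.0966, 0.0052]
eef_rot: [0.737, 0.676, 0.001, 0.0]
ft_force: [-1.1, 0.7, 5.8]
finger_gap: 0.0204
gripper_force: 30.2
```

Emit:
{"op": "arm_command", "data": {"rows": [[[0, 0, 3], [0, 0, 0]], [[0, 0, 7], [0, 0, 0]], [[0, 0, 8], [0, 0, 0]], [[0, 0, 8], [0, 0, 0]], [[0, 0, 8], [0, 0, 0]]]}}

```text
clock: 15.55
position: [0.4916, 0.0966, 0.0831]
eef_rot: [0.737, 0.676, -0.001, -0.001]
ft_force: [-0.9, -0.3, -1.2]
finger_gap: 0.0203
gripper_force: 29.6
```

Emit:
{"op": "arm_command", "data": {"rows": [[[2, 4, 0], [0, 0, 0.145]], [[4, 8, 0], [0, 0, 0.145]], [[6, 12, 0], [0, 0, 0.145]], [[8, 15, 0], [0, 0, 0.145]], [[10, 18.5, -1], [0, 0, 0.145]], [[10.8, 20.7, -2], [0, 0, 0.145]], [[10.8, 20.7, -3], [0, 0, 0.145]], [[10.8, 20.7, -3], [0, 0, 0.145]], [[10.8, 20.7, -3], [0, 0, 0.145]], [[10.8, 20.7, -3], [0, 0, 0.145]]]}}

```text
clock: 16.55
position: [0.6004, 0.3026, 0.0544]
eef_rot: [0.686, 0.728, -0.0, -0.0]
ft_force: [-0.6, 0.4, -0.7]
finger_gap: 0.0203
gripper_force: 29.6
```

```bash
python3 - <<'E'
from seg import *
c=read_camera("scene");o=env.observe(); print(o["position"],o["eef_rot"],o["finger_gap"],o["ft_force"])
E
```

```text
[0.60072806 0.30274981 0.05480309] [6.85975219e-01 7.27624870e-01 1.47322081e-04 1.60617668e-04] 0.020613999476619942 [-0.19529754  0.66012734  0.33728539]
```

Emit:
{"op": "arm_command", "data": {"rows": [[[0, 0.1, -2], [0, 0, 0]], [[0, 0.1, -3.5], [0, 0, 0]], [[0, 0.1, -4.4], [0, 0, 0]], [[0, 0.1, -4.4], [0, 0, 0]], [[0, 0.1, -4.4], [0, 0, 0]]]}}

```text
clock: 17.1
position: [0.6006, 0.3044, 0.0102]
eef_rot: [0.686, 0.728, -0.0, -0.0]
ft_force: [0.9, 0.8, -0.2]
finger_gap: 0.0206
gripper_force: 31.7
```

Emit:
{"op": "arm_command", "data": {"rows": [[[0, 0, 0], [0, 0, 0]], [[0, 0, 0], [0, 0, 0]], [[0, 0, 0], [0, 0, 0]], [[0, 0, 0], [0, 0, 0]], [[0, 0, 3], [0, 0, 0]], [[0, 0, 7], [0, 0, 0]], [[0, 0, 7], [0, 0, 0]], [[0, 0, 7], [0, 0, 0]]], "grip": 0.1}}

```text
clock: 17.9
position: [0.6016, 0.305, 0.082]
eef_rot: [0.686, 0.728, 0.001, 0.001]
ft_force: [-0.6, -0.3, -0.7]
finger_gap: 0.0469
gripper_force: 0.0
```

Emit:
{"op": "arm_command", "data": {"rows": [[[-3, -4, 0], [0, 0, -0.16]], [[-6, -8, 0], [0, 0, -0.16]], [[-9, -11.5, 0], [0, 0, -0.16]], [[-12, -14.5, 0], [0, 0, -0.16]], [[-16, -17, -1], [0, 0, -0.16]], [[-19, -17.1, -3], [0, 0, -0.16]], [[-19, -17.1, -4], [0, 0, -0.16]], [[-19, -17.1, -4], [0, 0, -0.16]], [[-19, -17.1, -4], [0, 0, -0.16]], [[-19, -17.1, -4], [0, 0, -0.16]]], "grip": 0.1}}

```text
clock: 18.9
position: [0.4124, 0.1338, 0.0412]
eef_rot: [0.741, 0.671, 0.001, 0.001]
ft_force: [0.1, 0.1, 0.6]
finger_gap: 0.0469
gripper_force: 0.0
```

```bash
python3 - <<'E'
from seg import *
c=read_camera("top");o=env.observe(); print(o["position"],o["eef_rot"],o["finger_gap"])
W=cloud(c); p=np.array([.5592,.3042]);a=.0582; q=W[...,:2]-p; x=q@[np.cos(a),np.sin(a)]; y=q@[-np.sin(a),np.cos(a)]
for s in(-.04,.04):
    m=(abs(x-s)<.021)&(abs(y)<.057)&(W[...,2]>.012); print("tube x",np.percentile(x[m],[2,98]),"y",np.percentile(y[m],[1,99]),"z",np.percentile(W[m][:,2],98))
E
```

```text
[0.41226656 0.13381671 0.04115849] [7.41469582e-01 6.70985695e-01 7.90447049e-04 6.57675606e-04] 0.0471230533792779
tube x [-0.05325307 -0.03137098] y [-0.04317743  0.05098791] z 0.02661523237839092
tube x [0.02888824 0.05000073] y [-0.04776291  0.04031982] z 0.02635527194054844
```

Emit:
{"op": "arm_command", "data": {"rows": [[[-0.1, 0, -2], [0, 0, 0]], [[-0.1, 0, -3.2], [0, 0, 0]], [[-0.1, 0, -3.8], [0, 0, 0]], [[-0.1, 0, -3.8], [0, 0, 0]], [[-0.1, 0, -3.8], [0, 0, 0]]]}}

```text
clock: 19.45
position: [0.41, 0.1337, 0.0026]
eef_rot: [0.742, 0.671, 0.0, 0.0]
ft_force: [0.4, -0.6, -0.2]
finger_gap: 0.0468
gripper_force: 0.0
```

Emit:
{"op": "arm_command", "data": {"rows": [[[0, 0, 0], [0, 0, 0]], [[0, 0, 0], [0, 0, 0]], [[0, 0, 0], [0, 0, 0]], [[0, 0, 0], [0, 0, 0]], [[0, 0, 0], [0, 0, 0]], [[0, 0, 0], [0, 0, 0]]], "grip": -1}}

```text
clock: 20.05
position: [0.4102, 0.1337, 0.003]
eef_rot: [0.742, 0.671, 0.0, 0.0]
ft_force: [-1.6, 0.2, 6.0]
finger_gap: 0.018
gripper_force: 29.7
```

Emit:
{"op": "arm_command", "data": {"rows": [[[0, 0, 3], [0, 0, 0]], [[0, 0, 7], [0, 0, 0]], [[0, 0, 8], [0, 0, 0]], [[0, 0, 8], [0, 0, 0]], [[0, 0, 8], [0, 0, 0]]]}}

```text
clock: 20.55
position: [0.4087, 0.1336, 0.0812]
eef_rot: [0.742, 0.671, -0.001, -0.001]
ft_force: [-0.1, -0.9, -0.6]
finger_gap: 0.0174
gripper_force: 29.6
```

Emit:
{"op": "arm_command", "data": {"rows": [[[0, -4.5, 0], [0, 0, 0.14]], [[0, -9, 0], [0, 0, 0.272]], [[0, -13.5, 0], [0, 0, 0.272]], [[0, -18, 0], [0, 0, 0.272]], [[0, -22.5, 0], [0, 0, 0.272]], [[-0.5, -27, 0], [0, 0, 0.272]], [[-1, -31.5, 0], [0, 0, 0.272]], [[-1, -35, 0], [0, 0, 0.272]], [[-1.1, -36.6, -2], [0, 0, 0.272]], [[-1.1, -36.6, -3], [0, 0, 0.272]], [[-1.1, -36.6, -3], [0, 0, 0.272]], [[-1.1, -36.6, -3], [0, 0, 0.272]]]}}

```text
clock: 21.75
position: [0.3978, -0.2306, 0.0512]
eef_rot: [0.643, 0.766, 0.0, -0.002]
ft_force: [0.2, 0.2, -0.8]
finger_gap: 0.0175
gripper_force: 29.6
```

```bash
python3 - <<'E'
from seg import *
c=read_camera("top");o=env.observe(); print(o["position"],o["eef_rot"],o["finger_gap"],o["ft_force"])
cv2.imwrite("pics/t3.png",cv2.resize(c["color"][220:330,330:530,::-1],None,fx=4,fy=4,interpolation=cv2.INTER_CUBIC))
E
```

```text
[ 0.39838207 -0.23107214  0.05192378] [ 6.43238332e-01  7.65665711e-01  1.30436658e-04 -6.70654469e-04] 0.01766404295484695 [-0.14023979  0.94515077 -0.22505502]
```

View pics/t3.png

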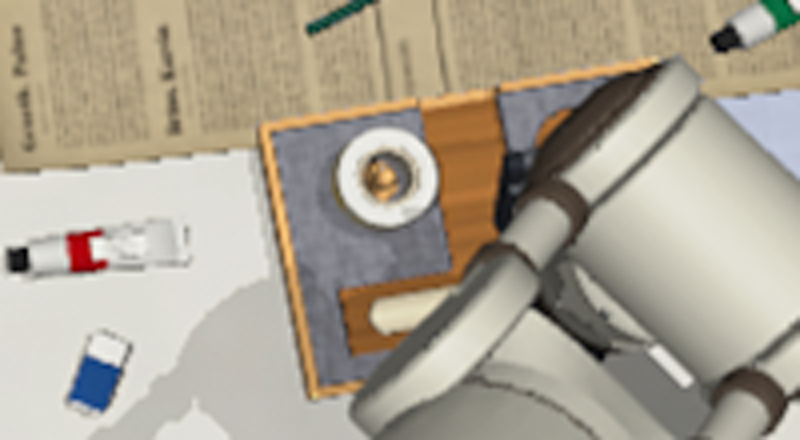

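Roll sits flat around the spindle (crop 387,178). The folder is aligned with the groove, its end at (375,315), so I'll lower it.

Emit:
{"op": "arm_command", "data": {"rows": [[[0, -0.1, -2], [0, 0, 0]], [[0, -0.1, -3.5], [0, 0, 0]], [[0, -0.1, -4.3], [0, 0, 0]], [[0, -0.1, -4.3], [0, 0, 0]], [[0, -0.1, -4.3], [0, 0, 0]]]}}

```text
clock: 22.3
position: [0.399, -0.2334, 0.0099]
eef_rot: [0.643, 0.765, -0.0, 0.0]
ft_force: [0.6, -0.4, -0.5]
finger_gap: 0.018
gripper_force: 29.6
```

Emit:
{"op": "arm_command", "data": {"rows": [[[0, 0, 0], [0, 0, 0]], [[0, 0, 0], [0, 0, 0]], [[0, 0, 0], [0, 0, 0]], [[0, 0, 0], [0, 0, 0]], [[0, 0, 3], [0, 0, 0]], [[0, 0, 7], [0, 0, 0]], [[0, 0, 11], [0, 0, 0]], [[0, 0, 11], [0, 0, 0]]], "grip": 0}}

```text
clock: 23.1
position: [0.4017, -0.2365, 0.1252]
eef_rot: [0.644, 0.765, -0.001, 0.006]
ft_force: [0.0, -0.0, -0.2]
finger_gap: 0.043
gripper_force: 0.0
```

Emit:
{"op": "arm_command", "data": {"rows": [[[0, 4.5, 1], [0, 0, -0.1]], [[0, 9, 1], [0, 0, -0.172]], [[0.3, 13.5, 1], [0, 0, -0.172]], [[0.6, 18, 1], [0, 0, -0.172]], [[0.9, 22.5, 1], [0, 0, -0.172]], [[1.2, 27, 1], [0, 0, -0.172]], [[1.5, 31.5, 1], [0, 0, -0.172]], [[1.5, 36, 1], [0, 0, -0.172]], [[1.5, 40.5, 1], [0, 0, -0.172]], [[1.5, 45, 1], [0, 0, -0.172]], [[1.5, 47.3, 1], [0, 0, -0.172]], [[1.5, 47.3, 1], [0, 0, -0.172]]], "grip": 0.4}}

```text
clock: 24.3
position: [0.4127, 0.2419, 0.1285]
eef_rot: [0.706, 0.709, -0.0, -0.0]
ft_force: [-1.0, 0.1, -0.2]
finger_gap: 0.0598
gripper_force: 0.0
```

```bash
python3 - <<'E'
from seg import *
c=read_camera("top");read_camera("scene");read_camera("scene");o=env.observe(); print(o["position"],o["eef_rot"],o["finger_gap"])
W=cloud(c); p=np.array([.4362,-.2256]);a=.172; q=W[...,:2]-p; x=q@[np.cos(a),np.sin(a)]; y=q@[-np.sin(a),np.cos(a)]
m=(abs(x+.038)<.016)&(abs(y)<.083)&(W[...,2]>.0095)&(W[...,2]<.03); print("folder x",np.percentile(x[m],[2,98]),"y",np.percentile(y[m],[1,99]),"z",np.percentile(W[m][:,2],[50,98]))
E
```

```text
[0.41318054 0.2388366  0.12865   ] [ 7.07173626e-01  7.07039585e-01 -6.87767989e-04 -1.19687084e-04] 0.059448965503046555
folder x [-0.04749015 -0.02857687] y [-0.07224072  0.07303993] z [0.01310007 0.01730339]
```

Emit:
{"op": "arm_command", "data": {"rows": [[[0, 0.1, -3], [0, 0, 0]], [[0, 0.1, -6.5], [0, 0, 0]], [[0, 0.1, -9], [0, 0, 0]], [[0, 0.1, -9.8], [0, 0, 0]], [[0, 0.1, -9.8], [0, 0, 0]], [[0, 0.1, -9.8], [0, 0, 0]]]}}

```text
clock: 25.05
position: [0.4147, 0.2404, 0.0325]
eef_rot: [0.707, 0.707, 0.001, 0.001]
ft_force: [-0.2, 0.7, 0.5]
finger_gap: 0.0598
gripper_force: 0.0
```

Emit:
{"op": "arm_command", "data": {"rows": [[[0, 0, 0], [0, 0, 0]], [[0, 0, 0], [0, 0, 0]], [[0, 0, 0], [0, 0, 0]], [[0, 0, 0], [0, 0, 0]], [[0, 0, 0], [0, 0, 0]], [[0, 0, 0], [0, 0, 0]]], "grip": -1}}

```text
clock: 25.65
position: [0.4146, 0.2409, 0.0326]
eef_rot: [0.707, 0.707, 0.001, 0.001]
ft_force: [-0.9, -1.4, 6.4]
finger_gap: 0.0282
gripper_force: 29.4
```

Emit:
{"op": "arm_command", "data": {"rows": [[[0, 0, 3], [0, 0, 0]], [[0, 0, 7], [0, 0, 0]], [[0, 0, 8], [0, 0, 0]], [[0, 0, 8], [0, 0, 0]], [[0, 0, 8], [0, 0, 0]]]}}

```text
clock: 26.15
position: [0.4127, 0.2404, 0.1102]
eef_rot: [0.707, 0.707, -0.001, -0.0]
ft_force: [-1.3, 0.0, -0.6]
finger_gap: 0.0279
gripper_force: 29.8
```

Emit:
{"op": "arm_command", "data": {"rows": [[[0.5, -4, 0], [0, 0, 0]], [[1, -8.5, 0], [0, 0, 0]], [[1.5, -13, 0], [0, 0, 0]], [[2, -17.5, 0], [0, 0, 0]], [[2.5, -22, 0], [0, 0, 0]], [[3, -26.5, 0], [0, 0, 0]], [[3.5, -31, 0], [0, 0, 0]], [[4, -35.5, 0], [0, 0, 0]], [[4.7, -40, 0], [0, 0, 0]], [[5.5, -44.5, 0], [0, 0, 0]], [[6.2, -49, 0], [0, 0, 0]], [[6.5, -51.8, 0], [0, 0, 0]]]}}

```text
clock: 27.35
position: [0.4776, -0.2797, 0.109]
eef_rot: [0.708, 0.706, -0.0, -0.001]
ft_force: [0.9, -0.2, -0.1]
finger_gap: 0.0281
gripper_force: 29.8
```

Emit:
{"op": "arm_command", "data": {"rows": [[[0, 0, 0], [0, 0, 0]], [[0, 0, 0], [0, 0, 0]], [[0, 0, 0], [0, 0, 0]]]}}

```text
clock: 27.65
position: [0.4777, -0.2756, 0.1098]
eef_rot: [0.707, 0.707, 0.0, -0.002]
ft_force: [0.4, -0.1, -1.0]
finger_gap: 0.0281
gripper_force: 29.8
```

```bash
python3 - <<'E'
from seg import *
c=read_camera("top");o=env.observe(); print(o["position"],o["eef_rot"],o["finger_gap"],o["ft_force"])
E
```

```text
[ 0.47796175 -0.27559174  0.11016038] [ 7.06664881e-01  7.07547266e-01  4.56445894e-05 -1.26877396e-03] 0.028293900110979188 [ 0.39391369 -0.41843808 -0.88439026]
```

Lowering now. The TCP stops at about 0.038, with the well floor at 5 mm.

Emit:
{"op": "arm_command", "data": {"rows": [[[0.1, -0.2, -3], [0, 0, 0]], [[0.1, -0.2, -5.5], [0, 0, 0]], [[0.1, -0.2, -6.8], [0, 0, 0]], [[0.1, -0.2, -7.2], [0, 0, 0]], [[0.1, -0.2, -7.2], [0, 0, 0]], [[0.1, -0.2, -7.2], [0, 0, 0]]]}}

```text
clock: 28.3
position: [0.4804, -0.2799, 0.0406]
eef_rot: [0.707, 0.707, 0.0, 0.001]
ft_force: [-0.4, -0.6, 0.0]
finger_gap: 0.0283
gripper_force: 29.7
```

Emit:
{"op": "arm_command", "data": {"rows": [[[0, 0, 0], [0, 0, 0]], [[0, 0, 0], [0, 0, 0]], [[0, 0, 0], [0, 0, 0]], [[0, 0, 0], [0, 0, 0]], [[0, 0, 0], [0, 0, 0]], [[0, 0, 3], [0, 0, 0]], [[0, 0, 7], [0, 0, 0]], [[0, 0, 10], [0, 0, 0]], [[0, 0, 10], [0, 0, 0]], [[0, 0, 10], [0, 0, 0]]], "grip": 0.4}}

```text
clock: 29.3
position: [0.4798, -0.2796, 0.1398]
eef_rot: [0.707, 0.707, 0.0, 0.001]
ft_force: [0.0, -0.1, 0.0]
finger_gap: 0.06
gripper_force: 0.0
```

Emit:
{"op": "arm_command", "data": {"rows": [[[-2, 5, 0], [0, 0, 0]], [[-4, 10, 0], [0, 0, 0]], [[-6, 15, 0], [0, 0, 0]], [[-8, 20, 0], [0, 0, 0]], [[-10, 24, 0], [0, 0, 0]], [[-10, 28, 0], [0, 0, 0]], [[-10, 30, 0], [0, 0, 0]], [[-10, 30, 0], [0, 0, 0]]]}}

```text
clock: 30.1
position: [0.3777, 0.0231, 0.1375]
eef_rot: [0.706, 0.709, -0.001, -0.002]
ft_force: [0.5, -1.3, -0.0]
finger_gap: 0.0597
gripper_force: 0.0
```

```bash
python3 - <<'E'
from seg import *
c=read_camera("top");o=env.observe(); print(o["clock"],o["position"],o["ft_force"])
W=cloud(c)
def fr(p,a):
    q=W[...,:2]-p; return q@[np.cos(a),np.sin(a)], q@[-np.sin(a),np.cos(a)]
x,y=fr([.4362,-.2256],.172); z=W[...,2]
def st(n,m): print(n,"x",np.percentile(x[m],[2,98]).round(4),"y",np.percentile(y[m],[1,99]).round(4),"z",np.percentile(z[m],[50,98]).round(4),m.sum())
st("folder",(abs(x+.038)<.016)&(abs(y)<.083)&(z>.0095)&(z<.03))
st("cap",(abs(x-.033)<.03)&(abs(y+.058)<.03)&(z>.076)&(z<.11))
st("body",(abs(x-.033)<.03)&(abs(y+.058)<.03)&(z>.06)&(z<.11))
st("roll",(abs(x-.033)<.04)&(abs(y-.052)<.035)&(z>.03)&(z<.07))
x,y=fr([.5592,.3042],.0582)
for s in(-.04,.04): st("tube",(abs(x-s)<.021)&(abs(y)<.057)&(z>.012)&(z<.05))
print("red",rect(seg(c,(325,268,385,296),.005)))
im=c["color"][:,:,::-1]; cv2.imwrite("pics/end.png",cv2.resize(im[170:340,150:530],None,fx=2.1,fy=2.1,interpolation=cv2.INTER_CUBIC))
E
```

```text
30.15 [0.37834796 0.02156669 0.13788038] [0.44047542 0.29494162 0.15739043]
folder x [-0.0475 -0.0291] y [-0.0692  0.0718] z [0.013  0.0176] 553
cap x [0.0271 0.0399] y [-0.0673 -0.0523] z [0.0861 0.0908] 50
body x [0.0228 0.0454] y [-0.0699 -0.0473] z [0.0665 0.0897] 130
roll x [0.0084 0.0562] y [0.0268 0.0767] z [0.0411 0.0455] 414
tube x [-0.0533 -0.0315] y [-0.0417  0.0514] z [0.019  0.0258] 375
tube x [0.0293 0.0508] y [-0.0424  0.0406] z [0.0192 0.0254] 341Traceback (most recent call last):
  File "<stdin>", line 14, in <module>
  File "seg.py", line 7, in seg
    k=1+np.argmax(s[1:,4]); return W[l==k]
        ~~~~~~~~~^^^^^^^^^
    return _wrapfunc(a, 'argmax', axis=axis, out=out, **kwds)
    return bound(*args, **kwds)
ValueError: attempt to get argmax of an empty sequence
```

All five items measure in place. The red tube is only hidden by the arm; it was seen unmoved in the earlier picture and nothing has come near it since. I'll hand in.

Emit:
{"op": "arm_command", "data": {"rows": [[[0, 0, 0], [0, 0, 0]], [[0, 0, 0], [0, 0, 0]], [[0, 0, 0], [0, 0, 0]]]}}

```text
clock: 30.45
position: [0.3796, 0.0197, 0.1391]
eef_rot: [0.708, 0.706, -0.0, -0.0]
ft_force: [-0.3, 0.6, 0.1]
finger_gap: 0.0597
gripper_force: 0.0
```

```bash
python3 -c "
from h import *
print(env.job_done())"
```

```text
the job is handed in; nothing more can be done
None
```

I handed the job in at about 30 s with both kits made up: my last camera measurements put all five items within tolerance and the red tube was left alone, but the hand-in returned no verdict.

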